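Bolt the cell cover and hold the lamp shutter half open

ROBOT

A 7-joint arm with a two-finger parallel gripper is mounted at the origin on the work surface. World frame = base frame: x ahead of the robot, y to its left, z up, the work surface at z = 0. Lengths are in m, angles in rad, forces in N, time in s.
With the tool pointing down it reaches from about 0.35 to 0.9 m from the base axis. Payload 8.1 kg.
Tool frame: the origin (TCP) lies at the very end of the fingers, on their centre line; the grasp point (between the pads) lies 19 mm behind it (bot.tcp_to_grasp is the distance from the TCP to the grasp point, in m); z points along the fingers, y is the direction in which the jaws open and shut (so a half turn about z gives the same grasp; the last joint's range is limited). The gripper opens to 92 mm and grips with 3 to 60 N. Pads are 19 mm wide; open, the fingers measure 130 mm over their backs; the gripper's body (75 mm by 190 mm) begins 47 mm behind the grasp point.
Start: joints at [-1.277, 0.434, 0.025, 1.573, -0.012, 1.134, -0.075], TCP at [0.242, 0.576, 0.227] pointing down, gripper open.
Joint ranges: [-2.62, 2.62], [-0.44, 2.09], [-1.27, 1.32], [0.08, 2.57], [-1.32, 4.46], [0.12, 2], [-2.74, 2.74]. Speed limits (rad/s): [2.22, 2.22, 3.01, 3.01, 3.14, 3.14, 3.14].

INTERFACE

Orientations are given as a rotation vector (axis times angle).
In Python, from cell import bot gives the robot as it stands.
- The arm moves only by the tool play_rows, never from a script. Its argument "increments" is a list of rows, each a list of 7 numbers: the opening, from 0 (shut) to 1 (fully open), then the shift along the tool's x, y, z in cm, then the turn, a rotation vector about the tool's x, y, z in rad. In form: [[grip, x, y, z, wx, wy, wz], ...]. A call has exactly 5 rows; each row shifts and turns the commanded pose from where the row before left it, along the tool's axes as they then stand; what a row does not reach is not made up. A row lasts 1/8 s, in which the tool goes at most 62.5 mm and 10.7 degrees, less where a joint would pass 70% of its speed; a pose out of reach is approached as far as the arm can. A call with a gripper value outside its range is refused whole. The fingers move at their own pace and stop on an object; "grip_force" is the grip in N (left out, the last holds). Time passes only in rows, so rows that do not move let the fingers close, or fill a call up. It gives the time, the measured TCP pose, the force and the opening at its end, in the units of the state.
- bot.read_state(): the state, without advancing time (a new reading comes with each control period).
- bot.snapshot(name): name is "scene" or "side" or "wrist"; returns a dict with "frame" (384x512x3 uint8, blue, green, red), "fx", "fy", "cx", "cy" (pixels), "extrinsics" (4x4, takes a point from camera to world coordinates). Camera axes: x right, y up, looking along -z (the intrinsics and any distortion apply to the point x, -y, -z); pixel columns grow to the right and rows downward; lengths in m; the calibration is good to about 2 mm. A picture is of the moment at which its call begins. There is no depth.
- bot.job_done(): hands the job in, once; it reports no verdict.
Trained networks look in a picture, given as the dict that the camera call returned (one of the last four; its "shot" number tells which), for a name from the list of things; names that differ only in an ending like _2 or _b are one class to them, and where a whole thing is asked for, a point or a joint stands for the part that bears it (a point fixed in the world has none). Each returns a list of dicts, best first, with "confidence" (0 to 1); they miss things now and then, are a little off and sometimes report something else, mostly with a low value. They report only what shows in the picture. A call takes as long as a camera call.
- bot.find_in(name, picture): "position" ([column, row] in pixels, amid what is visible of it).
- bot.silhouettes(name, picture): "mask" (384x512 bool, what is visible of it) and "position" ([column, row] in pixels, amid what is visible of it).
The state is a dict: "time": time; "joint_positions": joint angles; "qvel": joint speeds; "joint_efforts": joint torques, N m; "position": TCP position; "tcp_rot": TCP orientation; "contact_force": force on the tool from outside, world axes, zero at the start; "torque": the same for the moment, N m; "grip_width": finger opening in m.
Only numpy, scipy, OpenCV 4.12 (cv2) and the standard library are available. Lean on these libraries where they do the work, as an engineer would, in place of code of your own. Each camera call takes 0.05 s, during which the arm holds its last target.

TASK

Get the detector unit ready for a half-light reading: first slide the bolt fully home into its brass keeper so that the cell cover is locked, and only then slide the spring-loaded lamp shutter open to half of its travel, where the white line on the shutter meets the red half mark. Never let the shutter go beyond three quarters open, and leave the bottle, jar and vial rack standing where they are. The program finishes while the robot is still holding the shutter steady at half; the spring shuts it if it is let go.

Things in the scene. Friction and masses are not known exactly. Their poses are not given: they have to be found in the camera images.
- unit: Fixed white detector unit, 240 (x) x 320 (y) x 90 mm (z); origin at the centre of its underside, z up. Place and yaw (up to 0.45 rad) vary; directions below are along its own axes. Dark panel on its -x face. On its flat deck (90 mm up): bolt row at x = -55 mm with a grey cell cover at y = +95, shutter row at x = +55 mm. Bar the bolt knob and the shutter tab nothing rises over 20 mm above the deck.
- bolt_grip (a point): Grip point on the axis of the bolt's upright black knob (14 mm diameter, 26 to 54 mm above the deck), 42 mm above the deck (132 mm above the table). The knob moves with the 10 mm steel bolt, which lies along the unit's y axis in two steel guides 20 mm high. At joint 0 the point is at x = -55, y = -70 mm in the unit's frame.
- bolt (a joint): Slide of the bolt, in m: 0 withdrawn, 0.040 fully home in the keeper against its stop; it grows as the knob moves along the unit's +y, towards the grey cover and the brass keeper. Starts between 0 and 0.012. Friction about 2 N; it stays where it is left.
- shutter_grip (a point): Grip point in the shutter's upright blue tab (26 mm along the unit's x, 12 mm along y, top 50 mm above the deck), central in plan, 38 mm above the deck (128 mm above the table). It stands on a black sliding plate 58 x 66 mm over the yellow lamp window. Shut, the point is at x = +55, y = +35 mm in the unit's frame. A white line on the plate, on the tab's -x side, is level with the tab's middle.
- shutter (a joint): Slide of the shutter, in m: 0 shut (start), 0.030 half travel, 0.060 fully open; it grows as the tab moves along the unit's -y (opposite to the bolt's way home). A return spring pushes it shut: about 3 N at 0, 7.5 N at half, 12 N fully open (150 N/m).
- half_mark (a point): Where shutter_grip lies when the shutter is at exactly half travel: x = +55, y = +5 mm in the unit's frame, 38 mm above the deck. On the deck it is shown by a broad red line on the aluminium rail on the shutter's -x side (thin dark lines: shut, one quarter, three quarters, full).
- amber_bottle: Bystander: amber glass bottle with white cap, 60 mm diameter, 115 mm high, standing on the table beside the unit; origin at the centre of its foot.
- jar: Bystander: white plastic jar with green cap, 54 mm diameter, 75 mm high, on the table beside the unit; origin at the centre of its foot.
- vial_rack: Bystander: black rack of glass vials with blue caps, 110 x 56 mm, 66 mm high, on the table beside the unit; origin at the centre of its underside.

How it is judged:
On the way, in this order (a step that is already met when the one before it is completed fails the run):
1. the bolt is fully home in its keeper, with the shutter still shut (value of joint bolt above 0.0365 m and value of joint shutter below 0.01 m), for 0.2 s.
2. with the bolt home, the robot holds the shutter at half travel (value of joint bolt above 0.0365 m and (contact force between shutter and the fingers above 2 N or contact force between shutter and the arm above 2 N) and value of joint shutter between 0.024 and 0.036 m), for 0.5 s.
At the end, for the whole second after the job is handed in: The bolt is home (36.5 mm or more of its 40 mm), the robot is holding the shutter (more than 2 N of contact, no loose thing propping it) steady at half travel (30 mm, within 6 mm), and the bottle, jar and rack stand within 30 mm of where they were (all of step 2 and velocity of joint shutter between -0.01 and 0.01 m/s and contact force between shutter and amber_bottle below 0.3 N and contact force between shutter and jar below 0.3 N and contact force between shutter and vial_rack below 0.3 N and distance of each of amber_bottle, jar, vial_rack from where it was at the start of the episode below 0.03 m and angle between each of amber_bottle, jar, vial_rack's own z axis and vertical below 0.3 rad); the arm keeps its last pose, push and grip.
It fails at once if the shutter is opened (more than 10 mm) before the bolt is home (value of joint shutter above 0.01 m and value of joint bolt below 0.035 m).
It fails at once if the shutter goes beyond three quarters open (48 mm) (value of joint shutter above 0.048 m).
It fails at once if a bystander is knocked over or shifted (distance of any of amber_bottle, jar, vial_rack from where it was at the start of the episode above 0.03 m or angle between any of amber_bottle, jar, vial_rack's own z axis and vertical above 0.3 rad).
It also fails if it takes over 42 s, if anything falls off the work surface, if the arm or the gripper's body presses on something with over 40 N, if the wrist force passes 120 N, or if a joint passes its speed limit or range.

## Working session

There is one attempt and no reset: what is moved stays moved. The work goes in short steps, Python scripts to look and compute and a tool call to move; the robot and the scene stay as the last step left them, time stands still between calls to the robot, and variables do not carry over. Pictures are saved under pics/ and viewed, and the job is handed in when it is done.

Besides the shell and the picture viewer there is one more tool, called after ">>>" as name(argument=value, ...), one argument or row to a line, values as JSON. play_rows: Moves the arm, as the interface text tells. Its arguments: {"type":"object","properties":{"increments":{"type":"array","items":{"type":"array","items":{"type":"number"}}},"grip_force":{"type":"number"}},"required":["increments"]}

```bash
mkdir -p pics; ls; python3 - <<'E'
from cell import bot
import cv2,json
s=bot.read_state(); print({k:s[k] for k in ('time','position','tcp_rot','contact_force','grip_width')})
for n in ("scene","side","wrist"):
    p=bot.snapshot(n); cv2.imwrite(f"pics/{n}0.png",p["frame"])
    print(n,p["fx"],p["fy"],p["cx"],p["cy"],p["extrinsics"], [k for k in p])
    for t in ("unit","bolt_grip","shutter_grip","half_mark","amber_bottle","jar","vial_rack"):
        try: print(t,[(r["position"],round(r["confidence"],2)) for r in bot.find_in(t,p)][:2])
        except Exception as e: print(t,e)
E
```

```text
pics
{'time': 0.0, 'position': array([0.24141561, 0.57592358, 0.22594019]), 'tcp_rot': array([-6.19341298e-01, -3.07980525e+00,  2.51605122e-03]), 'contact_force': array([0.35293558, 0.07483969, 0.00871082]), 'grip_width': 0.09213224196332147}
scene 391.0436544030219 391.0436544030219 256.59960629648356 196.38930977742615 [[ 0.81362546 -0.2613645   0.51932862  1.00601307]
 [ 0.5808167   0.40504386 -0.70611008 -0.51433309]
 [-0.02579876  0.87614387  0.48135886  0.52711966]
 [ 0.          0.          0.          1.        ]] ['frame', 'fx', 'fy', 'cx', 'cy', 'extrinsics', 'shot']
unit [([210.4, 281.4], 0.94)]
bolt_grip [([169.3, 253.0], 0.65)]
shutter_grip [([238.3, 237.9], 0.76)]
half_mark [([206.2, 278.2], 0.81)]
amber_bottle [([130.0, 363.3], 0.85)]
jar [([209.9, 194.7], 0.6), ([167.1, 251.6], 0.16)]
vial_rack []
side 388.98939282937386 388.98939282937386 254.69055486031718 197.05579548590575 [[-0.99248449  0.09173662 -0.0809872   0.51162154]
 [-0.12146672 -0.65824801  0.74293701  0.66683543]
 [ 0.01484487  0.74719071  0.66444388  0.65114747]
 [ 0.          0.          0.          1.        ]] ['frame', 'fx', 'fy', 'cx', 'cy', 'extrinsics', 'shot']
unit [([258.3, 179.2], 0.58)]
bolt_grip [([271.5, 135.1], 0.58)]
shutter_grip [([241.1, 172.0], 0.74)]
half_mark [([262.6, 188.2], 0.62), ([325.1, 238.2], 0.43)]
amber_bottle [([244.3, 117.6], 0.86)]
jar [([328.1, 240.1], 0.95)]
vial_rack [([260.7, 266.0], 0.73)]
wrist 283.80500592700184 283.80500592700184 259.67578868018853 193.86308065640551 [[ 3.86573940e-01 -8.92126946e-01 -2.33816382e-01  1.79776353e-01]
 [ 9.22258167e-01  3.74131073e-01  9.72924175e-02  6.02344215e-01]
 [ 6.80786686e-04 -2.53249781e-01  9.67400685e-01  3.83322885e-01]
 [ 0.00000000e+00  0.00000000e+00  0.00000000e+00  1.00000000e+00]] ['frame', 'fx', 'fy', 'cx', 'cy', 'extrinsics', 'shot']
unit []
bolt_grip []
shutter_grip []
half_mark []
amber_bottle []
jar []
vial_rack []
```

View pics/scene0.png

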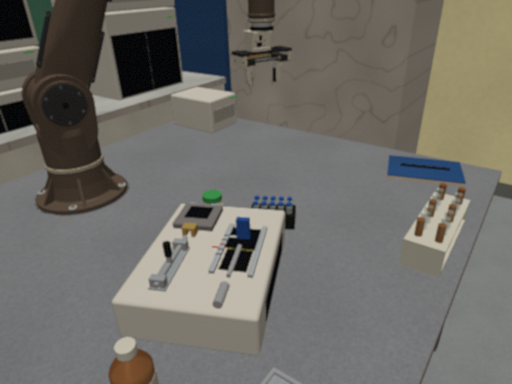

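View pics/side0.png

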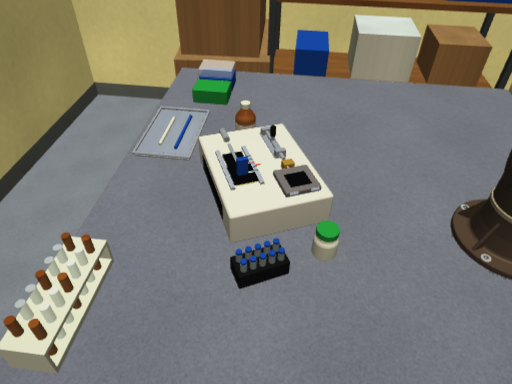

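```bash
cat > h.py <<'E'
import numpy as np,cv2
def K(p): return np.array([[p["fx"],0,p["cx"]],[0,p["fy"],p["cy"]],[0,0,1.]])
def proj(p,P):
    E=np.array(p["extrinsics"]); P=np.atleast_2d(P); c=(P-E[:3,3])@E[:3,:3]
    return np.c_[p["cx"]+p["fx"]*c[:,0]/-c[:,2], p["cy"]-p["fy"]*c[:,1]/-c[:,2]]
def ray(p,uv,z):
    E=np.array(p["extrinsics"]); d=E[:3,:3]@np.array([(uv[0]-p["cx"])/p["fx"],-(uv[1]-p["cy"])/p["fy"],-1.])
    o=E[:3,3]; return o+d*(z-o[2])/d[2]
def U(pose,P):
    x,y,a=pose; P=np.atleast_2d(np.array(P,float)); c,s=np.cos(a),np.sin(a)
    return np.c_[x+c*P[:,0]-s*P[:,1], y+s*P[:,0]+c*P[:,1], P[:,2]]
E
python3 - <<'E'
from cell import bot
import cv2,pickle
d={}
for n in ("scene","side"):
    p=bot.snapshot(n); m={}
    for t in ("unit","bolt_grip","shutter_grip","jar","amber_bottle","vial_rack"):
        r=bot.silhouettes(t,p); m[t]=[(q["mask"],q["position"],q["confidence"]) for q in r[:1]]
        print(n,t,[(q["position"],q["confidence"],q["mask"].sum()) for q in r[:2]])
    d[n]=(p,m)
    f=p["frame"]
    c=f[190:350,105:300] if n=="scene" else f[115:240,190:335]
    cv2.imwrite(f"pics/{n}_z.png",cv2.resize(c,None,fx=4 if n=="scene" else 5,fy=4 if n=="scene" else 5,interpolation=cv2.INTER_CUBIC)[:600,:800])
pickle.dump(d,open("d.pkl","wb"))
E
```

```text
scene unit [([208.1, 281.8], 0.94, np.int64(19528))]
scene bolt_grip [([170.7, 254.3], 0.61, np.int64(366))]
scene shutter_grip [([240.5, 238.2], 0.62, np.int64(900))]
scene jar [([211.1, 196.2], 0.66, np.int64(265))]
scene amber_bottle [([131.4, 367.3], 0.89, np.int64(1634))]
scene vial_rack [([281.7, 205.8], 0.97, np.int64(649))]
side unit [([259.5, 182.9], 0.56, np.int64(11182))]
side bolt_grip [([272.9, 135.1], 0.52, np.int64(152))]
side shutter_grip [([237.4, 171.4], 0.69, np.int64(560))]
side jar [([329.9, 240.5], 0.96, np.int64(864))]
side amber_bottle [([242.5, 119.1], 0.62, np.int64(436))]
side vial_rack [([272.5, 137.2], 0.68, np.int64(185)), ([258.9, 265.6], 0.65, np.int64(1951))]
```

View pics/scene_z.png

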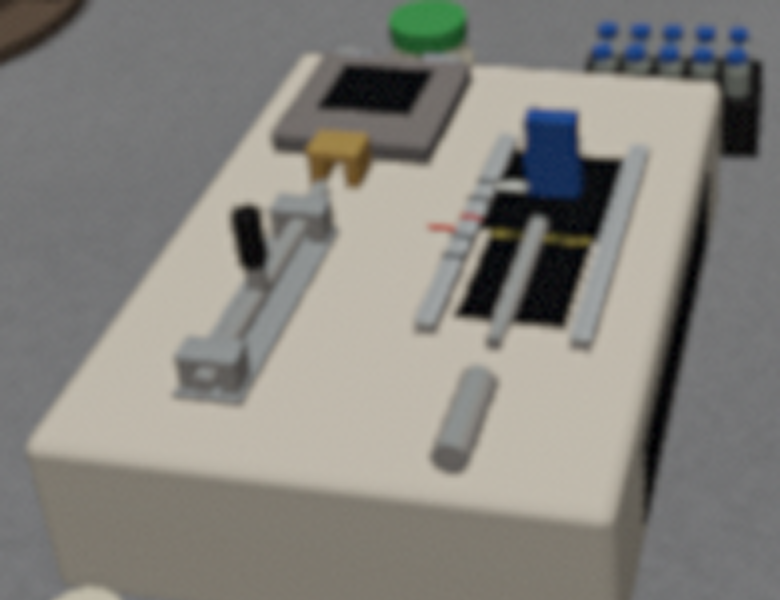

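View pics/side_z.png

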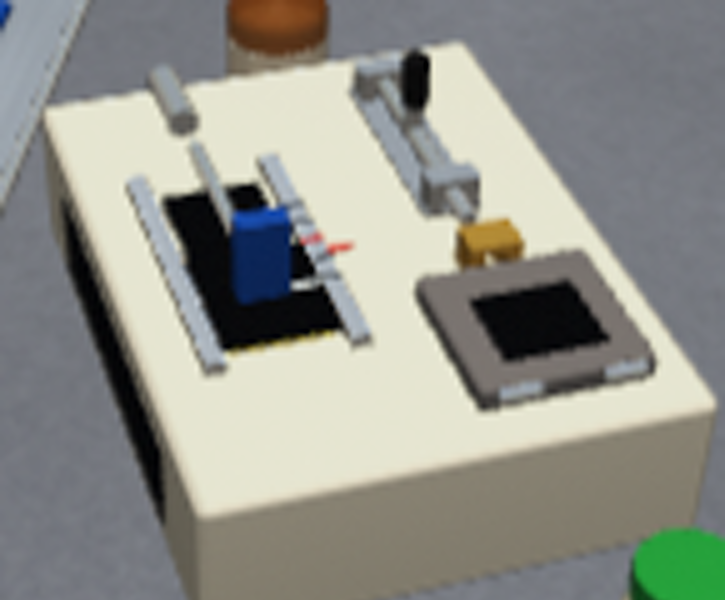

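```bash
cat > fit.py <<'E'
import pickle; from h import *
from scipy.optimize import least_squares
d=pickle.load(open("d.pkl","rb"))
C=[(-.12,.16,.09),(.12,.16,.09),(.12,-.16,.09),(-.12,-.16,.09)]
obs={"scene":[(182.2,203.2),(284.8,211),(258,321.5),(112.5,303)],"side":[(333.3,195.8),(230,218.3),(199,136.8),(282,123.8)]}
tab={"scene":(243.2,218.5),"side":(242,158)}; knob={"scene":(166.3,243),"side":(272.8,126.3)}
def res(v,cams=("scene","side")):
    r=[]
    for c in cams:
        p=d[c][0]
        r+=list((proj(p,U(v[:3],C))-obs[c]).ravel())
        r+=list((proj(p,U(v[:3],[(.055,.035,.140)]))-tab[c]).ravel())
        r+=list((proj(p,U(v[:3],[(-.055,-.07+v[3],.144)]))-knob[c]).ravel())
    return np.array(r)
for cams in (("scene",),("side",),("scene","side")):
    s=least_squares(res,[.5,.2,.3,.005],args=(cams,),loss="soft_l1"); print(cams,s.x,np.round(res(s.x,cams).reshape(-1,2),1).tolist())
v=s.x
np.save("pose.npy",v)
for k,t,z in (("tab",tab,.14),("knob",knob,.144)):
    for c in t: print(k,c,ray(d[c][0],t[c],z))
print("knobgrip",U(v,[(-.055,-.07+v[3],.132)]),"tab",U(v,[(.055,.035,.128)]),"half",U(v,[(.055,.005,.128)]))
for c in ("scene","side"):
    p,m=d[c]; f=p["frame"].copy(); 
    for q in proj(p,U(v,C+[(.055,.035,.14),(-.055,-.07+v[3],.144),(.055,.005,.09),(-.055,.095,.09)])): cv2.circle(f,tuple(np.int32(np.round(q*8))),8,(0,0,255),1,shift=3)
    cv2.imwrite(f"pics/ov_{c}.png",f[110:330,100:345])
p,m=d["side"]
for t,h in (("jar",.0375),("amber_bottle",.06)): print(t,ray(p,m[t][0][1],h))
print("rack",ray(p,(260,265.5),.033),"bottle scene",ray(d["scene"][0],(126,347),.115),"bottle side cap",ray(p,(245,104),.115))
E
python3 fit.py
```

```text
('scene',) [ 0.58286455 -0.08616455  0.42952112  0.00474669] [[-1.0, -0.5], [1.2, -0.4], [0.8, -0.0], [-3.3, -0.7], [-0.0, 0.6], [0.3, 0.2]]
('side',) [ 0.58238046 -0.0838188   0.43634131  0.00298739] [[1.9, -0.1], [-0.8, 0.2], [-1.9, -0.6], [0.5, -1.2], [0.1, 0.5], [0.1, -0.1]]
('scene', 'side') [ 0.58260663 -0.08537245  0.43192171  0.00387114] [[-1.0, -0.6], [1.1, -0.6], [1.2, -0.5], [-2.8, -0.9], [0.1, 0.3], [0.4, 0.2], [1.5, -0.4], [-1.2, -0.5], [-1.6, -1.0], [0.8, -1.4], [-0.0, 0.0], [0.3, -0.2]]
tab scene [ 0.61712891 -0.02985846  0.14      ]
tab side [ 0.617833   -0.03074247  0.14      ]
knob scene [ 0.55931489 -0.16829762  0.144     ]
knob side [ 0.56107226 -0.16744688  0.144     ]Traceback (most recent call last):
  File "fit.py", line 21, in <module>
    print("knobgrip",U(v,[(-.055,-.07+v[3],.132)]),"tab",U(v,[(.055,.035,.128)]),"half",U(v,[(.055,.005,.128)]))
                     ~^^^^^^^^^^^^^^^^^^^^^^^^^^^^
  File "h.py", line 10, in U
    x,y,a=pose; P=np.atleast_2d(np.array(P,float)); c,s=np.cos(a),np.sin(a)
    ^^^^^
ValueError: too many values to unpack (expected 3)
```

```bash
sed -i 's/x,y,a=pose;/x,y,a=pose[:3];/' h.py; python3 fit.py | tail -12
cat > plan.py <<'E'
import sys; from h import *
from cell import bot
from scipy.spatial.transform import Rotation as R
def target(y,unit_xyz):
    pos=U(np.load("pose.npy"),[unit_xyz])[0]
    a=y+np.load("pose.npy")[2]  # tool x direction angle; tool y = x rotated -90 (z down)
    x=np.array([np.cos(a),np.sin(a),0]); z=np.array([0,0,-1.]); return pos,np.c_[x,np.cross(z,x),z]
def plan(pos,Rt,n,show=True):
    s=bot.read_state(); p=np.array(s["position"]); R0=R.from_rotvec(s["tcp_rot"])
    dr=(R0.inv()*R.from_matrix(Rt)).as_rotvec()
    print("t",s["time"],"pos",p.round(4),"F",np.round(s["contact_force"],2),"w",round(s["grip_width"],4),"dr",dr.round(3),"dp_world",(pos-p).round(4),"j",np.round(s["joint_positions"],2))
    if n==0: return
    cur=R0
    for i in range(n):
        print([*(cur.inv().apply((pos-p)/n)*100).round(2).tolist(),*(dr/n).round(3).tolist()])
        cur=cur*R.from_rotvec(dr/n)
    print("total tool-frame shift cm", (R0.inv().apply(pos-p)*100).round(2))
E
python3 - <<'E'
from plan import *
v=np.load("pose.npy")
# tool y = cross(z,x): a -> for y along unit -y: x along unit +x gives y = cross(-z,x)= -unit y
pos,Rt=target(0.0,(-.055,-.07+v[3],.22)); plan(pos,Rt,15)
E
```

```text
('scene',) [ 0.58286455 -0.08616455  0.42952112  0.00474669] [[-1.0, -0.5], [1.2, -0.4], [0.8, -0.0], [-3.3, -0.7], [-0.0, 0.6], [0.3, 0.2]]
('side',) [ 0.58238046 -0.0838188   0.43634131  0.00298739] [[1.9, -0.1], [-0.8, 0.2], [-1.9, -0.6], [0.5, -1.2], [0.1, 0.5], [0.1, -0.1]]
('scene', 'side') [ 0.58260663 -0.08537245  0.43192171  0.00387114] [[-1.0, -0.6], [1.1, -0.6], [1.2, -0.5], [-2.8, -0.9], [0.1, 0.3], [0.4, 0.2], [1.5, -0.4], [-1.2, -0.5], [-1.6, -1.0], [0.8, -1.4], [-0.0, 0.0], [0.3, -0.2]]
tab scene [ 0.61712891 -0.02985846  0.14      ]
tab side [ 0.617833   -0.03074247  0.14      ]
knob scene [ 0.55931489 -0.16829762  0.144     ]
knob side [ 0.56107226 -0.16744688  0.144     ]
knobgrip [[ 0.56034031 -0.16845216  0.132     ]] tab [[ 0.617904   -0.03056282  0.128     ]] half [[ 0.63046251 -0.05780771  0.128     ]]
jar [0.41183405 0.09611537 0.0375    ]
amber_bottle [ 0.66134005 -0.33267872  0.06      ]
rack [0.55147308 0.17837397 0.033     ] bottle scene [ 0.65482898 -0.33318144  0.115     ] bottle side cap [ 0.65243202 -0.32300276  0.115     ]
t 1.9 pos [0.2416 0.5765 0.2268] F [-0.19 -0.71  0.47] w 0.0921 dr [ 0.    -0.     2.313] dp_world [ 0.3188 -0.7449 -0.0068] j [-1.28  0.43  0.03  1.57 -0.01  1.13 -0.08]
[-3.88, -3.76, 0.04, 0.0, -0.0, 0.154]
[-4.41, -3.12, 0.04, 0.0, -0.0, 0.154]
[-4.84, -2.4, 0.04, 0.0, -0.0, 0.154]
[-5.15, -1.63, 0.04, 0.0, -0.0, 0.154]
[-5.34, -0.82, 0.04, 0.0, -0.0, 0.154]
[-5.4, 0.01, 0.04, 0.0, -0.0, 0.154]
[-5.34, 0.84, 0.04, 0.0, -0.0, 0.154]
[-5.14, 1.65, 0.05, 0.0, -0.0, 0.154]
[-4.83, 2.42, 0.05, 0.0, -0.0, 0.154]
[-4.4, 3.13, 0.05, 0.0, -0.0, 0.154]
[-3.87, 3.77, 0.05, 0.0, -0.0, 0.154]
[-3.24, 4.32, 0.05, 0.0, -0.0, 0.154]
[-2.54, 4.77, 0.05, 0.0, -0.0, 0.154]
[-1.78, 5.1, 0.05, 0.0, -0.0, 0.154]
[-0.98, 5.31, 0.05, 0.0, -0.0, 0.154]
total tool-frame shift cm [-58.19 -56.38   0.67]
```

```bash
python3 -c "
import cv2,numpy as np
a=cv2.imread('pics/ov_scene.png');b=cv2.imread('pics/ov_side.png');cv2.imwrite('pics/ov.png',cv2.resize(np.hstack([a,b]),(784,352)))"
```

```text
(no output)
```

View pics/ov.png

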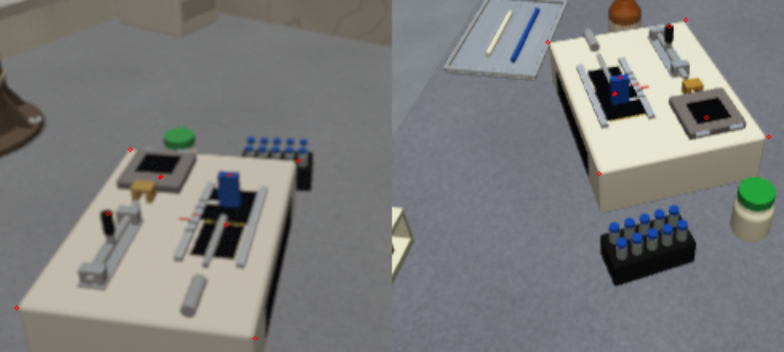

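The overlay fits: the projected deck corners, knob top (scene 166,243) and tab top (scene 243,218) lie on the real ones in both views. Next I swing the arm over to above the knob.

>>> play_rows(
  increments=[
    [1,-3.9,-3.8,0,0,0,0.154],
    [1,-4.4,-3.1,0,0,0,0.154],
    [1,-4.8,-2.4,0,0,0,0.154],
    [1,-5.2,-1.6,0,0,0,0.154],
    [1,-5.3,-0.8,0,0,0,0.154],
  ],
)

```text
time: 2.52
position: [0.3489, 0.3268, 0.227]
tcp_rot: [-1.737, -2.617, -0.001]
contact_force: [0.5, -0.2, 0.2]
grip_width: 0.0918
```

>>> play_rows(
  increments=[
    [1,-5.4,0,0,0,0,0.154],
    [1,-5.3,0.8,0,0,0,0.154],
    [1,-5.1,1.7,0,0,0,0.154],
    [1,-4.8,2.4,0,0,0,0.154],
    [1,-4.4,3.1,0,0,0,0.154],
  ],
)

```text
time: 3.15
position: [0.455, 0.08, 0.2271]
tcp_rot: [-2.593, -1.774, -0.002]
contact_force: [0.3, 0.2, 0.8]
grip_width: 0.0918
```

```bash
python3 - <<'E'
from plan import *
v=np.load("pose.npy")
pos,Rt=target(0.0,(-.055,-.07+v[3],.22)); plan(pos,Rt,10)
E
```

```text
t 3.15 pos [0.455  0.08   0.2271] F [0.28 0.22 0.77] w 0.0918 dr [ 0.    -0.001  0.768] dp_world [ 0.1054 -0.2484 -0.0071] j [-0.76  0.17  0.54  1.99 -0.1   1.01 -0.53]
[-1.93, 1.88, 0.07, 0.0, -0.0, 0.077]
[-1.78, 2.03, 0.07, 0.0, -0.0, 0.077]
[-1.62, 2.16, 0.07, 0.0, -0.0, 0.077]
[-1.45, 2.27, 0.07, 0.0, -0.0, 0.077]
[-1.27, 2.38, 0.07, 0.0, -0.0, 0.077]
[-1.09, 2.47, 0.07, 0.0, -0.0, 0.077]
[-0.89, 2.55, 0.07, 0.0, -0.0, 0.077]
[-0.7, 2.61, 0.07, 0.0, -0.0, 0.077]
[-0.49, 2.65, 0.07, 0.0, -0.0, 0.077]
[-0.29, 2.68, 0.07, 0.0, -0.0, 0.077]
total tool-frame shift cm [-19.34  18.82   0.7 ]
```

>>> play_rows(
  increments=[
    [1,-3.9,3.8,0,0,0,0.154],
    [1,-3.25,4.3,0,0,0,0.154],
    [1,-2.55,4.75,0,0,0,0.154],
    [1,-1.8,5.1,0,0,0,0.154],
    [1,-1.0,5.3,0,0,0,0.154],
  ],
)

```text
time: 3.78
position: [0.5613, -0.1685, 0.2269]
tcp_rot: [-3.069, -0.671, -0.001]
contact_force: [1.4, -0.5, 0.6]
grip_width: 0.0916
```

```bash
python3 - <<'E'
from plan import *
p=bot.snapshot("wrist"); cv2.imwrite("pics/w1.png",p["frame"])
v=np.load("pose.npy")
for t in ("bolt_grip","shutter_grip"): print(t,[(r["position"],r["confidence"]) for r in bot.find_in(t,p)][:2])
print(proj(p,U(v,[(-.055,-.07+v[3],.144),(.055,.035,.14)])))
pos,Rt=target(0.0,(-.055,-.07+v[3],.116)); plan(pos,Rt,5)
E
```

```text
bolt_grip [([255.1, 191.9], 0.64)]
shutter_grip [([153.0, 74.2], 0.77)]
[[258.63044259 201.38019662]
 [130.99282288  67.02683696]]
t 3.925 pos [ 0.5607 -0.1705  0.2266] F [ 0.36  0.16 -0.75] w 0.0918 dr [ 0.002  0.001 -0.002] dp_world [-0.0003  0.002  -0.1106] j [-0.34  0.44  0.78  1.72 -0.34  1.12 -0.6 ]
[0.01, -0.04, 2.21, 0.0, 0.0, -0.0]
[0.01, -0.04, 2.21, 0.0, 0.0, -0.0]
[0.01, -0.04, 2.21, 0.0, 0.0, -0.0]
[0.01, -0.04, 2.21, 0.0, 0.0, -0.0]
[0.01, -0.04, 2.21, 0.0, 0.0, -0.0]
total tool-frame shift cm [ 0.07 -0.22 11.06]
```

View pics/w1.png

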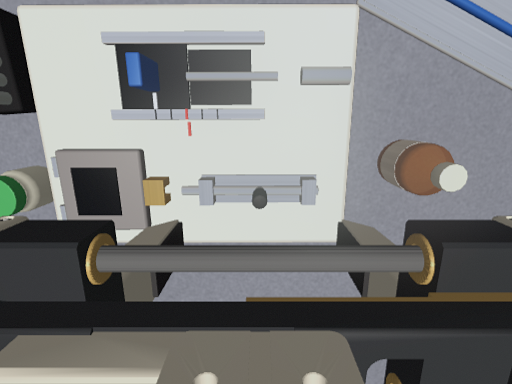

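Wrist view: the knob is at (259,198), where it was predicted. The jaws straddle it along the bolt's axis, and the fingers are clear of the bottle and jar. I'll descend now.

>>> play_rows(
  increments=[
    [1,0.1,-0.2,3,0,0,0],
    [1,0,0,3,0,0,0],
    [1,0,0,2.5,0,0,0],
    [1,0,0,1.5,0,0,0],
    [1,0,0,1,0,0,0],
  ],
)

```text
time: 4.55
position: [0.5607, -0.1641, 0.1164]
tcp_rot: [-3.067, -0.679, -0.0]
contact_force: [0.9, -0.3, -0.4]
grip_width: 0.0918
```

>>> play_rows(
  increments=[
    [0,0,0,0,0,0,0],
    [0,0,0,0,0,0,0],
    [0,0,0,0,0,0,0],
    [0,0,0,0,0,0,0],
    [0,0,0,0,0,0,0],
  ],
  grip_force=25,
)

```text
time: 5.18
position: [0.5608, -0.1649, 0.1169]
tcp_rot: [3.068, 0.677, 0.001]
contact_force: [0.0, -0.6, -0.4]
grip_width: 0.0464
```

>>> play_rows(
  increments=[
    [0,0,0,0,0,0,0],
    [0,0,0,0,0,0,0],
    [0,0,0,0,0,0,0],
    [0,0,0,0,0,0,0],
    [0,0,0,0,0,0,0],
  ],
)

```text
time: 5.8
position: [0.5608, -0.1651, 0.1167]
tcp_rot: [3.067, 0.677, 0.0]
contact_force: [1.1, -1.8, -1.9]
grip_width: 0.0133
```

```bash
python3 - <<'E'
from plan import *
v=np.load("pose.npy")
pos,Rt=target(0.0,(-.055,-.03,.116)); plan(pos,Rt,1)
E
```

```text
t 5.8 pos [ 0.5608 -0.1651  0.1167] F [ 1.11 -1.83 -1.88] w 0.0133 dr [ 0.    -0.     0.003] dp_world [-0.0155  0.0295 -0.0007] j [-0.28  0.56  0.7   1.84 -0.45  0.9  -0.51]
[-0.17, -3.33, 0.07, 0.0, -0.0, 0.003]
total tool-frame shift cm [-0.17 -3.33  0.07]
```

>>> play_rows(
  increments=[
    [0,0,-0.7,0,0,0,0],
    [0,0,-0.8,0,0,0,0],
    [0,0,-0.8,0,0,0,0],
    [0,0,-0.6,0,0,0,0],
    [0,0,-0.3,0,0,0,0],
  ],
)

```text
time: 6.42
position: [0.5469, -0.1352, 0.1167]
tcp_rot: [-3.067, -0.678, 0.0]
contact_force: [3.3, -6.8, -2.6]
grip_width: 0.013
```

>>> play_rows(
  increments=[
    [0,0,-0.2,0,0,0,0],
    [0,0,-0.1,0,0,0,0],
    [0,0,0,0,0,0,0],
    [0,0,0,0,0,0,0],
    [0,0,0,0,0,0,0],
  ],
)

```text
time: 7.05
position: [0.5469, -0.1353, 0.1168]
tcp_rot: [3.064, 0.675, 0.003]
contact_force: [6.4, -9.4, -8.4]
grip_width: 0.0133
```

```bash
python3 - <<'E'
from plan import *
v=np.load("pose.npy")
pos,Rt=target(0.0,(-.055,-.03,.116)); plan(pos,Rt,1)
p=bot.snapshot("wrist"); cv2.imwrite("pics/w2.png",p["frame"])
E
```

```text
t 7.05 pos [ 0.5469 -0.1353  0.1168] F [ 6.36 -9.36 -8.44] w 0.0133 dr [ 0.004 -0.001  0.001] dp_world [-0.0017 -0.0004 -0.0008] j [-0.35  0.52  0.71  1.9  -0.43  0.87 -0.56]
[-0.17, -0.04, 0.08, 0.004, -0.001, 0.001]
total tool-frame shift cm [-0.17 -0.04  0.08]
```

View pics/w2.png

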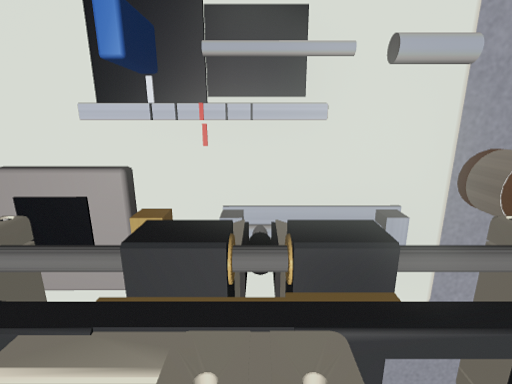

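The bolt stalled against its stop at the predicted spot, with about 11 N of push. I'll release, lift, and check it in the cameras.

>>> play_rows(
  increments=[
    [1,0,0.1,0,0,0,0],
    [1,0,0,0,0,0,0],
    [1,0,0,0,0,0,0],
    [1,0,0,0,0,0,0],
    [1,0,0,0,0,0,0],
  ],
)

```text
time: 7.72
position: [0.5463, -0.1339, 0.1168]
tcp_rot: [-3.067, -0.678, -0.0]
contact_force: [-0.6, -0.2, 0.2]
grip_width: 0.0589
```

>>> play_rows(
  increments=[
    [1,0,0,-1,0,0,0],
    [1,0,0,-2,0,0,0],
    [1,0,0,-3,0,0,0],
    [1,0,0,-2,0,0,0],
    [1,0,0,-1,0,0,0],
  ],
)

```text
time: 8.35
position: [0.5468, -0.1342, 0.2083]
tcp_rot: [3.067, 0.677, 0.003]
contact_force: [0.1, -0.3, -0.3]
grip_width: 0.0919
```

```bash
python3 - <<'E'
from plan import *
v=np.load("pose.npy")
a=bot.snapshot("scene"); b=bot.snapshot("side"); w=bot.snapshot("wrist")
ims=[]
for p,(r0,c0) in ((a,(195,120)),(b,(110,195))):
    f=p["frame"].copy(); f=f[r0:r0+110,c0:c0+130]; ims.append(cv2.resize(f,(390,330),interpolation=cv2.INTER_CUBIC))
cv2.imwrite("pics/c3.png",np.hstack(ims)); cv2.imwrite("pics/w3.png",w["frame"])
print("knob home pred",[proj(p,U(v,[(-.055,-.03,.144)])) for p in (a,b,w)],"tab",[proj(p,U(v,[(.055,.035,.14)])) for p in (a,b,w)])
for p in (b,w):
  for t in ("shutter_grip","bolt_grip"): print([(r["position"],r["confidence"]) for r in bot.find_in(t,p)][:1])
pos,Rt=target(0.0,(.055,.035,.2)); plan(pos,Rt,5)
E
```

```text
knob home pred [array([[174.51093486, 231.38197173]]), array([[278.21722465, 133.72284685]]), array([[259.85039254, 209.32250152]])] tab [array([[243.30222017, 218.78880141]]), array([[241.95669075, 158.04441256]]), array([[171.25373157,  63.60243517]])]
[([239.8, 170.9], 0.64)]
[([276.5, 142.1], 0.64)]
[([26.1, 60.8], 0.71)]
[([265.6, 193.7], 0.63)]
t 8.7 pos [ 0.5459 -0.1338  0.206 ] F [-0.1   0.95 -0.34] w 0.0922 dr [-0.001  0.001  0.003] dp_world [ 0.072   0.1033 -0.006 ] j [-0.41  0.42  0.78  1.8  -0.34  1.06 -0.64]
[2.18, -1.27, 0.12, -0.0, 0.0, 0.001]
[2.18, -1.27, 0.12, -0.0, 0.0, 0.001]
[2.17, -1.27, 0.12, -0.0, 0.0, 0.001]
[2.17, -1.27, 0.12, -0.0, 0.0, 0.001]
[2.17, -1.27, 0.12, -0.0, 0.0, 0.001]
total tool-frame shift cm [10.88 -6.33  0.59]
```

View pics/c3.png

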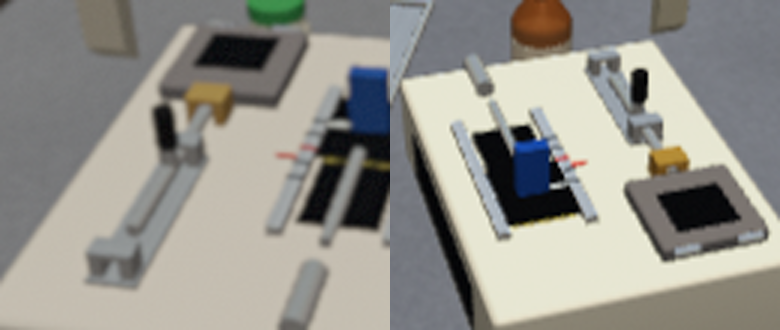

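View pics/w3.png

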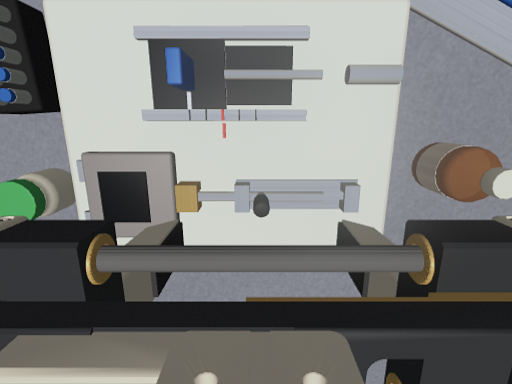

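Both fixed views show the bolt in its brass keeper: the knob at scene (175,231) and side (278,134) matches the home prediction within a pixel. The white line is at the shut mark. Next is the tab.

>>> play_rows(
  increments=[
    [1,2.2,-1.3,0,0,0,0],
    [1,2.2,-1.3,0,0,0,0],
    [1,2.2,-1.3,0,0,0,0],
    [1,2.2,-1.2,0,0,0,0],
    [1,2.1,-1.2,0.5,0,0,0],
  ],
)

```text
time: 9.32
position: [0.62, -0.0292, 0.2017]
tcp_rot: [3.067, 0.679, 0.001]
contact_force: [0.5, -0.5, -0.3]
grip_width: 0.0917
```

```bash
python3 - <<'E'
from plan import *
v=np.load("pose.npy")
w=bot.snapshot("wrist")
cv2.imwrite("pics/w4.png",w["frame"])
print(proj(w,U(v,[(.055,.035,.14)])))
pos,Rt=target(0.0,(.055,.035,.114)); plan(pos,Rt,5)
E
```

```text
[[259.46122167 210.44936496]]
t 9.375 pos [ 0.6212 -0.0254  0.2004] F [ 1.12  3.97 -1.19] w 0.0917 dr [-0.001 -0.001  0.008] dp_world [-0.0033 -0.0052 -0.0864] j [-0.53  0.53  0.74  1.66 -0.39  1.11 -0.81]
[-0.11, 0.07, 1.73, -0.0, -0.0, 0.002]
[-0.1, 0.07, 1.73, -0.0, -0.0, 0.002]
[-0.1, 0.07, 1.73, -0.0, -0.0, 0.002]
[-0.1, 0.07, 1.73, -0.0, -0.0, 0.002]
[-0.1, 0.07, 1.73, -0.0, -0.0, 0.002]
total tool-frame shift cm [-0.53  0.34  8.64]
```

View pics/w4.png

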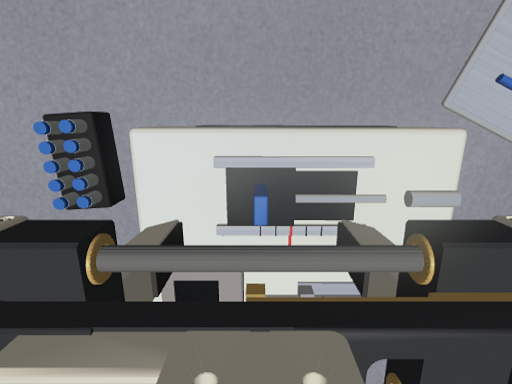

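>>> play_rows(
  increments=[
    [1,0,0,1.5,0,0,0],
    [1,0,0,2.5,0,0,0],
    [1,0,0,2.5,0,0,0],
    [1,0,0,1.5,0,0,0],
    [1,0,0,0.7,0,0,0],
  ],
)

```text
time: 10.0
position: [0.618, -0.0316, 0.1137]
tcp_rot: [3.068, 0.676, -0.002]
contact_force: [0.1, -0.2, 0.7]
grip_width: 0.0919
```

```bash
python3 - <<'E'
from plan import *
pos,Rt=target(0.0,(.055,.035,.114)); plan(pos,Rt,1)
E
```

```text
t 10.0 pos [ 0.618  -0.0316  0.1137] F [ 0.11 -0.22  0.71] w 0.0919 dr [-0.     0.001  0.002] dp_world [-0.0001  0.001   0.0003] j [-0.48  0.61  0.69  1.75 -0.46  0.95 -0.75]
[0.03, -0.1, -0.03, -0.0, 0.001, 0.002]
total tool-frame shift cm [ 0.03 -0.1  -0.03]
```

>>> play_rows(
  increments=[
    [0.2,0,-0.1,0,0,0,0],
    [0.2,0,0,0,0,0,0],
    [0,0,0,0,0,0,0],
    [0,0,0,0,0,0,0],
    [0,0,0,0,0,0,0],
  ],
  grip_force=30,
)

```text
time: 10.62
position: [0.6183, -0.03, 0.1149]
tcp_rot: [-3.068, -0.678, -0.001]
contact_force: [-0.2, 0.6, 0.0]
grip_width: 0.0463
```

>>> play_rows(
  increments=[
    [0,0,0,0,0,0,0],
    [0,0,0,0,0,0,0],
    [0,0,0,0,0,0,0],
    [0,0,0,0,0,0,0],
    [0,0,0,0,0,0,0],
  ],
  grip_force=40,
)

```text
time: 11.25
position: [0.6185, -0.0306, 0.1147]
tcp_rot: [3.067, 0.677, 0.001]
contact_force: [0.8, -2.2, -1.4]
grip_width: 0.0115
```

```bash
python3 - <<'E'
from plan import *
pos,Rt=target(0.0,(.055,.005,.114)); plan(pos,Rt,1)
E
```

```text
t 11.25 pos [ 0.6185 -0.0306  0.1147] F [ 0.8  -2.19 -1.42] w 0.0115 dr [ 0.001 -0.     0.002] dp_world [ 0.012  -0.0272 -0.0007] j [-0.49  0.61  0.69  1.75 -0.46  0.95 -0.75]
[-0.06, 2.98, 0.08, 0.001, -0.0, 0.002]
total tool-frame shift cm [-0.06  2.98  0.08]
```

Gripped at 11.5 mm, about the tab's thickness. Now I'll draw it 30 mm along unit -y (tool +y).

>>> play_rows(
  increments=[
    [0,0,0.5,0,0,0,0],
    [0,0,0.7,0,0,0,0],
    [0,0,0.7,0,0,0,0],
    [0,0,0.5,0,0,0,0],
    [0,0,0.3,0,0,0,0],
  ],
)

```text
time: 11.88
position: [0.6289, -0.0531, 0.1147]
tcp_rot: [-3.064, -0.678, 0.002]
contact_force: [-5.6, 5.6, 5.6]
grip_width: 0.0123
```

>>> play_rows(
  increments=[
    [0,0,0.3,0,0,0,0],
    [0,0,0,0,0,0,0],
    [0,0,0,0,0,0,0],
    [0,0,0,0,0,0,0],
    [0,0,0,0,0,0,0],
  ],
)

```text
time: 12.5
position: [0.6301, -0.0556, 0.1147]
tcp_rot: [-3.064, -0.678, 0.002]
contact_force: [-5.0, 5.6, 6.4]
grip_width: 0.0118
```

```bash
python3 - <<'E'
from plan import *
v=np.load("pose.npy")
pos,Rt=target(0.0,(.055,.005,.114)); plan(pos,Rt,1)
w=bot.snapshot("wrist");cv2.imwrite("pics/w5.png",w["frame"])
ims=[]
for n,(r0,c0) in (("scene",(195,120)),("side",(110,195))):
    p=bot.snapshot(n); f=p["frame"][r0:r0+110,c0:c0+130]; ims.append(cv2.resize(f,(390,330),interpolation=cv2.INTER_CUBIC))
cv2.imwrite("pics/c5.png",np.hstack(ims))
E
```

```text
t 12.5 pos [ 0.6301 -0.0556  0.1147] F [-5.    5.57  6.37] w 0.0118 dr [-0.003  0.001  0.004] dp_world [ 0.0004 -0.0022 -0.0007] j [-0.43  0.63  0.68  1.72 -0.47  0.97 -0.71]
[-0.06, 0.22, 0.07, -0.003, 0.001, 0.004]
total tool-frame shift cm [-0.06  0.22  0.07]
```

View pics/w5.png

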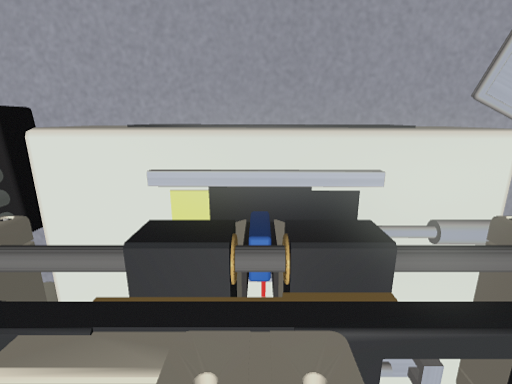

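View pics/c5.png

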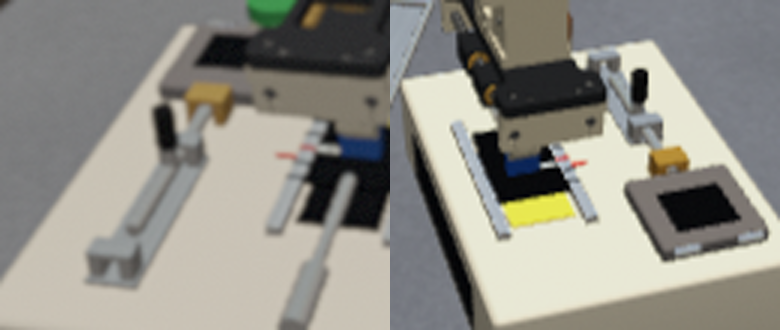

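The white line is nearly level with the red mark: wrist view tab centre ~260, red mark ~264. The measured travel is about 27.5 mm, so I'll nudge it 2 mm.

>>> play_rows(
  increments=[
    [0,0,0.2,0,0,0,0],
    [0,0,0,0,0,0,0],
    [0,0,0,0,0,0,0],
    [0,0,0,0,0,0,0],
    [0,0,0,0,0,0,0],
  ],
)

```text
time: 13.28
position: [0.6309, -0.0573, 0.1147]
tcp_rot: [-3.064, -0.678, 0.002]
contact_force: [-4.4, 6.1, 6.3]
grip_width: 0.0118
```

>>> play_rows(
  increments=[
    [0,0,0,0,0,0,0],
    [0,0,0,0,0,0,0],
    [0,0,0,0,0,0,0],
    [0,0,0,0,0,0,0],
    [0,0,0,0,0,0,0],
  ],
)

```text
time: 13.9
position: [0.6309, -0.0573, 0.1147]
tcp_rot: [-3.064, -0.678, 0.002]
contact_force: [-5.9, 6.6, 5.6]
grip_width: 0.0116
```

```bash
python3 - <<'E'
from plan import *
pos,Rt=target(0.0,(.055,.005,.114)); plan(pos,Rt,1)
w=bot.snapshot("wrist"); f=cv2.resize(w["frame"][200:310,200:330],(650,550),interpolation=cv2.INTER_CUBIC)
cv2.imwrite("pics/w6.png",f)
p=bot.snapshot("side"); cv2.imwrite("pics/s6.png",cv2.resize(p["frame"][100:290,170:350],(568,600),interpolation=cv2.INTER_CUBIC))
for t in ("jar","amber_bottle","vial_rack"): print(t,[(r["position"],r["confidence"]) for r in bot.find_in(t,p)][:2])
E
```

```text
t 13.9 pos [ 0.6309 -0.0573  0.1147] F [-5.94  6.59  5.6 ] w 0.0116 dr [-0.004  0.001  0.004] dp_world [-0.0004 -0.0005 -0.0007] j [-0.43  0.63  0.68  1.71 -0.47  0.97 -0.7 ]
[-0.06, 0.03, 0.07, -0.004, 0.001, 0.004]
total tool-frame shift cm [-0.06  0.03  0.07]
jar [([325.8, 241.9], 0.58)]
amber_bottle []
vial_rack [([259.3, 266.6], 0.56)]
```

View pics/w6.png

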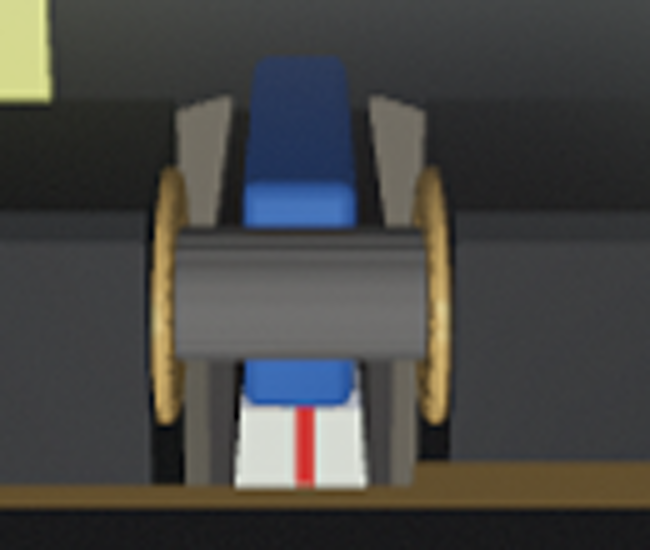

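View pics/s6.png

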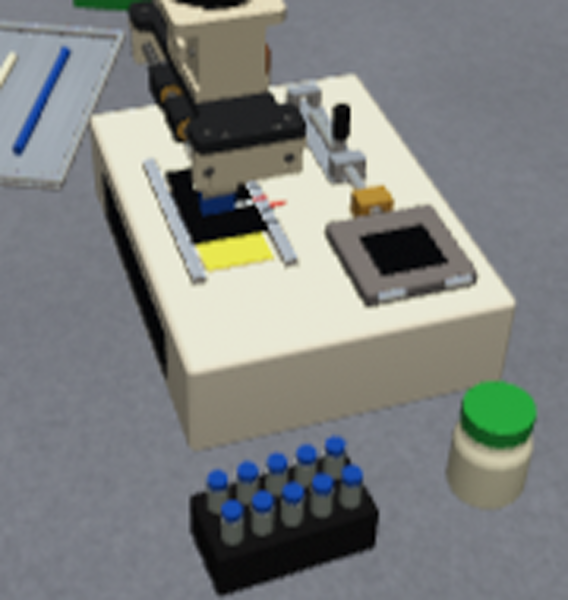

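The red mark (305) lies within 1 mm of the tab's centre (300 in the zoomed wrist view). The bolt is in its keeper, the jar and rack are unmoved, and the hold is steady. I'm handing the job in.

```bash
python3 -c "
from cell import bot
print(bot.job_done()); s=bot.read_state(); print(s['time'],s['position'],s['contact_force'],s['grip_width'])"
```

```text
the job is handed in; nothing more can be done
None
the job is handed in; nothing more can be done
```

I slid the bolt fully home, then drew the shutter to half travel. I handed the job in at about 14 s of the 42 s allowed, with the gripper still holding the tab.

- **Bolt:** It stalled against its stop with about 11 N of push. After I let go, the knob was within a pixel of its predicted home position in the scene and side cameras, with the shutter still shut.
- **Shutter:** I pulled the tab along in steps, with the grip set to 40 N. The measured travel was about 29.5 mm, and the red half mark was level with the tab's centre to within about 1 mm. The force reading (about 10 N, including the spring) and the position were steady over the last 0.6 s before hand-in.
- **Bystanders:** The last side picture shows the jar and rack where they were. The bottle could not be checked there because the gripper hid it; it looked unmoved in earlier pictures, and the arm never came near it.
- **Unverified:** `job_done()` gave no verdict, and the state could not be read afterwards, so I have no reading from the final second.

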